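# Set a ladder-post stand level with a rest and lay a tube across

### The arm

A 7-joint arm with a two-finger parallel gripper is mounted at the origin on a cart in front of the work surface, level with it; the furniture and walls round the work are solid. World frame = base frame: x ahead of the robot, y to its left, z up, the work surface at z = 0. Lengths are in mm, angles in rad, forces in N, time in s.
With the tool pointing down it reaches from about 425 to 925 mm from the base axis. Payload 6.8 kg.
Tool frame: the origin (TCP) lies between the finger pads; the fingertips stand 25 mm ahead of it and the grasp point (between the pads) lies 6 mm ahead of it; z points along the fingers, y is the line along which they close (so a half turn about z gives the same grasp; the last joint's range is limited). The gripper opens to 88 mm and grips with 3 to 60 N. Pads are 20 mm wide; open, the fingers measure 115 mm over their backs; the gripper's body (75 mm by 178 mm) begins 61 mm behind the grasp point.
Start: joints at [1.166, 0.477, 0.022, 1.555, -0.011, 1.109, -0.083], TCP at [197.42, -645.501, 247.664] pointing down, gripper open.
Joint ranges: [-2.96, 2.96], [-0.34, 2.1], [-1.41, 1.46], [0.24, 2.44], [-1.37, 4.51], [0.17, 1.92], [-2.96, 2.96]. Speed limits (rad/s): [2.39, 2.39, 3.14, 3.14, 3.14, 3.14, 3.14].

### API

Orientations are given as a rotation vector (axis times angle).
In Python, from rig import env gives the robot as it stands.
- The arm moves only by the tool move_arm, never from a script. Its argument "commands" is a list that holds one entry, the list of rows, each a list of 4 numbers: the shift along the tool's x, y, z in mm, then the turn about the tool's z in degrees. In form: [[[x, y, z, roll], ...]]. A call has 1 to 12 rows; each row shifts and turns the commanded pose from where the row before left it, along the tool's axes as they then stand; what a row does not reach is not made up. A row lasts 1/12 s, in which the tool goes at most 41.7 mm and 7.16 degrees, less where a joint would pass 70% of its speed; a pose out of reach is approached as far as the arm can. A call with a gripper value outside its range is refused whole. "claw" is the finger opening in mm, from 0 to 87.8, set as the call begins (left out, the last holds). The fingers move at their own pace and stop on an object; "squeeze" is the grip in N (left out, the last holds). Time passes only in rows, so rows that do not move let the fingers close. It gives the time, the measured TCP pose, the force, the opening and the grip force at its end, in the units of the state.
- env.state(): the state, without advancing time (a new reading comes with each control period).
- env.snapshot(name): name is "scene" or "side" or "wrist"; returns the picture (480x640x3 uint8, red, green, blue); there is no depth.
- env.camera_info(name): a dict with "fx", "fy", "cx", "cy" (pixels), "cam_to_world" (4x4, takes a point from camera to world coordinates); the wrist camera has in their place "hand_eye" (4x4, takes a point from camera to tool coordinates, whose origin is the TCP and whose axes are the flange's). Camera axes: x right, y down, z forward; pixel columns grow to the right and rows downward; lengths in mm; the calibration is good to about 2 mm. A picture is of the moment at which its call begins: read the wrist's pose just before it. camera_info takes no time and is no camera call.
- env.job_done(): hands the job in; it is judged then, once.
Trained networks look in the newest picture that a camera, given by its name, has taken for a name from the list of things; names that differ only in an ending like _2 or _b are one class to them, and where a whole thing is asked for, a point or a joint stands for the part that bears it (a point fixed in the world has none). Each returns a list of dicts, best first, with "p" (0 to 1); they miss things now and then, are a little off and sometimes report something else, mostly with a low value. They report only what shows in the picture. A call takes as long as a camera call. They do not tell look-alikes from the thing itself.
- env.look_for(camera, thing): "xyz" ([x, y, z] in mm, in the coordinates of the camera as it stood for that picture, good to about 4 mm: the middle of the surface that is visible of it).
The state is a dict: "t": time; "joint_positions": joint angles; "qd": joint speeds; "effort": joint torques, N m; "tcp_pos": TCP position; "tool_rot": TCP orientation; "wrist_force": force on the tool from outside, world axes, zero at the start; "moment": the same for the moment, N m; "gripper_width": finger opening in mm; "grasp_force": force on a finger pad.
Only numpy, scipy, OpenCV 4.12 (cv2) and the standard library are available. Lean on these libraries where they do the work, as an engineer would, in place of code of your own. Each camera call takes 0.05 s, during which the arm holds its last target. There are 200 camera calls.

### The job

Set up a level support for the square tube: raise the saddle of the ladder-post stand, rung by rung, until it will stand at the height of the round-topped rest nearest to the stand, then lower it, without letting it drop, so that the rung sits on the gravity pawl and the post stays up by itself. Then lay the square tube gently across the saddle, between its two lips, and that rest, so that it lies level on both.

Things in the scene. Friction and masses are not known exactly. Their poses are not given: they have to be found in the camera images.
- stand: Dark steel work stand bolted to the table. Origin: centre of its base plate's underside (120 along x, 100 along y); z up. In a channel 37 by 44, up to 108 above the table, a post like a small ladder (rungs every 24) slides up and down on the z axis. The pawl and its ears stick out 60 on the -x side (to the robot), below its top. The rest to use stands 210 to 240 off in the stand's -y.
- saddle (a point): Centre of the saddle's flat upper face, on top of the post; axes as the stand's. Plate 64 along x, 34 along y, 12 thick below this point; at its x ends lips 6 thick rise 18 above the face, 52 apart inside. The tube lies along y between them. To lift, pinch the plate by its two flat y faces, 34 apart. At post = 0 it is 140 above the table.
- post (a joint): Height of the post, m: 0 at the lowest seat. A rung sits on the pawl at 0, 0.024, 0.048 or 0.072 (to 1 mm); stop at 0.086. About 0.5 kg, slides freely. Going up, a rung swings the pawl aside; by 10 mm above its seat the pawl has fallen in beneath it and it can be lowered onto it. It cannot come down past a seat unless the pawl is lifted. Starts on the lowest seat.
- pawl (a joint): Swing of the gravity pawl, rad: 0 = fallen in, its nose under a rung, against its stop; 0.9 = swung fully up and out. It falls back by its own weight. If the post is let down too early a rung can hang on the end of the nose with the pawl at about 0.3: that is not seated. A small thumb tail points away from the post.
- short_rest: Shortest of three fixed round steel rests: foot 64 across, stem 24, flat round top 48 across and 12 thick, 164 above the origin (centre of the foot's underside, on the table). One of the three stands beside the stand, within 250 of it: that one is used. The others are spares together at the right of the table. Which is which changes.
- middle_rest: The middle one of the three rests, otherwise alike: its flat top is 188 above its origin.
- tall_rest: The tallest of the three rests, otherwise alike: its flat top is 212 above its origin.
- tube: Loose dark steel square tube, 30 x 30, 340 long, about 0.55 kg, at first lying flat on the far part of the table, roughly along y. Origin: its very middle, 15 above the face it lies on; x along its length, z up at the start.
There are look-alikes about, which are no part of the job. What is shaped like the middle_rest but brown is not meant.

How it is judged:
By the outcome, as a careful person would: the job done as asked, in the order asked, and still so for the second after the job is handed in, with the robot touching nothing.
It also fails if it takes over 53 s, if anything falls off the work surface, if the arm or the gripper's body presses on something with over 40 N, if the wrist force passes 120 N, or if a joint passes its speed limit or range.

## Working session

There is one attempt and no reset: what is moved stays moved. The work goes in short steps, Python scripts to look and compute and a tool call to move; the robot and the scene stay as the last step left them, time stands still between calls to the robot, and variables do not carry over. Pictures are saved under pics/ and viewed, at most 10 in all, crops included, and the job is handed in when it is done.

Besides the shell and the picture viewer there is one more tool, called as name(argument=value, ...), one argument or row to a line, values as JSON. move_arm: Moves the arm, as the interface text tells. Its arguments: {"type":"object","properties":{"commands":{"type":"array","items":{"type":"array","items":{"type":"array","items":{"type":"number"}}}},"claw":{"type":"number"},"squeeze":{"type":"number"}},"required":["commands"]}

```bash
ls; mkdir -p pics
cat > h.py <<'E'
import numpy as np,cv2
from rig import env
from scipy.spatial.transform import Rotation as R
def snap(c,n=None):
    s=env.state(); im=env.snapshot(c)
    if n: cv2.imwrite('pics/'+n,im[:,:,::-1])
    return im,s
def T(c,s=None):
    i=env.camera_info(c)
    if 'cam_to_world' in i: return np.array(i['cam_to_world']),i
    M=np.eye(4);M[:3,:3]=R.from_rotvec(s['tool_rot']).as_matrix();M[:3,3]=s['tcp_pos']
    return M@np.array(i['hand_eye']),i
def look(c,th,s=None):
    M,i=T(c,s)
    for d in env.look_for(c,th):
        p=np.array(d['xyz']);w=M@np.r_[p,1];u=(i['fx']*p[0]/p[2]+i['cx'],i['fy']*p[1]/p[2]+i['cy'])
        print(c,th,round(d['p'],2),w[:3].round(1),np.round(u))
def proj(c,P,s=None):
    M,i=T(c,s);q=np.linalg.inv(M)@np.r_[P,1];return np.array([i['fx']*q[0]/q[2]+i['cx'],i['fy']*q[1]/q[2]+i['cy']])
def ray(c,u,v,z,s=None):
    M,i=T(c,s);d=M[:3,:3]@np.array([(u-i['cx'])/i['fx'],(v-i['cy'])/i['fy'],1]);o=M[:3,3]
    return o+d*(z-o[2])/d[2]
E
python3 - <<'E'
from h import *
a,s=snap('scene','scene.png');b,s=snap('side','side.png')
for c in('scene','side'):
    print(T(c)[0].round(2)[:3,:].tolist(),T(c)[1]['fx'])
    for t in('stand','saddle','pawl','short_rest','middle_rest','tall_rest','tube'): look(c,t)
print(env.state())
E
```

```text
pics
[[-0.88, -0.21, 0.43, -12.64], [-0.48, 0.39, -0.78, 883.97], [0.0, -0.9, -0.44, 681.18]] 589.093307032441
scene stand 0.88 [455.2  70.5  40.8] [312. 317.]
scene pawl 0.42 [433.   43.1  75. ] [329. 299.]
scene short_rest 0.64 [ 530.5 -359.2   80.5] [371. 211.]
scene middle_rest 0.87 [ 425.1 -414.3   92.7] [418. 207.]
scene middle_rest 0.87 [ 598.1 -121.   133.5] [298. 221.]
scene middle_rest 0.66 [ 426.8 -311.5   94. ] [402. 221.]
scene tall_rest 0.98 [ 493.9 -171.9  105.7] [351. 234.]
[[-0.95, -0.13, 0.28, 226.91], [-0.31, 0.46, -0.83, 802.05], [-0.02, -0.88, -0.48, 655.11]] 585.2470458898122
side stand 0.85 [459.8  69.1  31.3] [337. 338.]
side saddle 0.76 [468.7  63.9 141. ] [331. 281.]
side short_rest 0.57 [ 534.  -362.8   86.2] [361. 196.]
side middle_rest 0.96 [ 428.8 -414.2   87.5] [411. 192.]
side middle_rest 0.89 [ 597.3 -120.9   91.9] [297. 241.]
side middle_rest 0.87 [ 437.9 -305.    92.1] [397. 210.]
side middle_rest 0.39 [665.2 143.3  31.6] [205. 343.]
side tall_rest 0.84 [ 500.7 -171.8  115. ] [352. 225.]
side tube 0.74 [663.7 140.5  27.1] [207. 345.]
{'t': 0.8, 'joint_positions': array([ 1.16588521,  0.47696344,  0.02240358,  1.55538387, -0.01152547,
        1.1093067 , -0.08309795]), 'qd': array([-1.05136742e-03,  1.37116240e-04,  5.13684124e-04, -7.62355982e-04,
        2.04686767e-03,  1.18269000e-03, -9.94661173e-05]), 'effort': array([-3.48568728e-04, -5.82655799e+01,  1.53270051e+00, -2.72923422e+01,
       -5.43328479e-02,  1.01220849e-02,  2.88826175e-05]), 'tcp_pos': array([ 197.43720425, -645.503765  ,  247.69532705]), 'tool_rot': array([3.10701162e+00, 4.64459918e-01, 7.87536729e-05]), 'wrist_force': array([ 0.64439783, -0.32696656, -0.32894642]), 'moment': array([-0.01888652, -0.03516744,  0.00162049]), 'grasp_force': 0.0, 'gripper_width': 88.20938518618634}
```

View pics/scene.png

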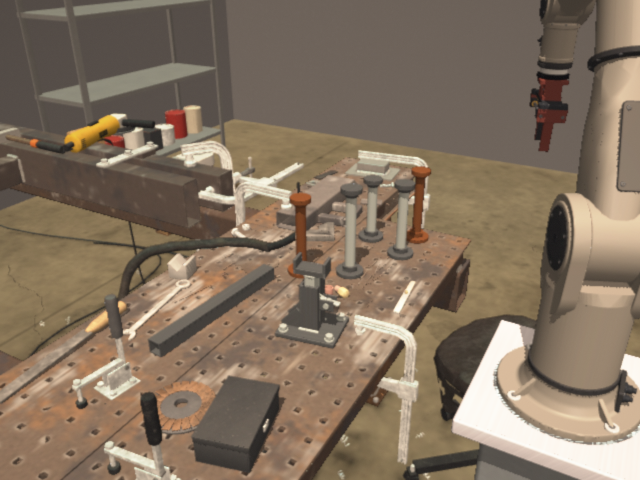

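View pics/side.png

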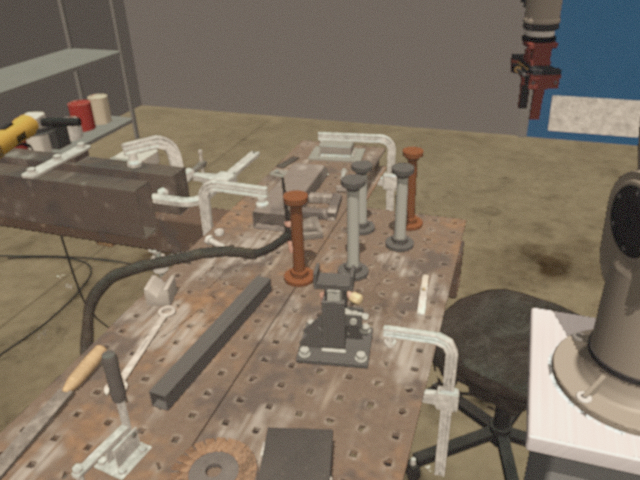

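Run:
```python
from h import *
a=cv2.imread('pics/side.png')[155:375,250:450];b=cv2.imread('pics/scene.png')[160:350,260:440]
o=np.zeros((600,800,3),np.uint8);a=cv2.resize(a,None,fx=2,fy=2.7);b=cv2.resize(b,None,fx=2.2,fy=2.2)
o[:594,:400]=a;o[:418,400:796]=b;cv2.imwrite('pics/c1.png',o)
for z in(164,188,212): print(z,ray('scene',350,188,z).round(),ray('side',352,181,z).round())
print(T('wrist',env.state())[1], R.from_rotvec(env.state()['tool_rot']).as_matrix().round(3))
```

```text
164 [ 552. -283.  164.] [ 529. -271.  164.]
188 [ 526. -228.  188.] [ 514. -219.  188.]
212 [ 500. -174.  212.] [ 499. -166.  212.]
{'fx': 384.77808703627966, 'fy': 384.77808703627966, 'cx': 321.4846979811672, 'cy': 241.77471405803237, 'hand_eye': array([[ 4.54963729e-04, -9.68631754e-01, -2.48500136e-01,
         6.69334542e+01],
       [ 9.99999684e-01,  2.78536633e-04,  7.45126989e-04,
        -2.77093056e-01],
       [-6.52537271e-04, -2.48500396e-01,  9.68631575e-01,
        -1.38041876e+02],
       [ 0.00000000e+00,  0.00000000e+00,  0.00000000e+00,
         1.00000000e+00]])} [[ 0.956  0.292  0.   ]
 [ 0.292 -0.956 -0.   ]
 [ 0.     0.    -1.   ]]
```

View pics/c1.png

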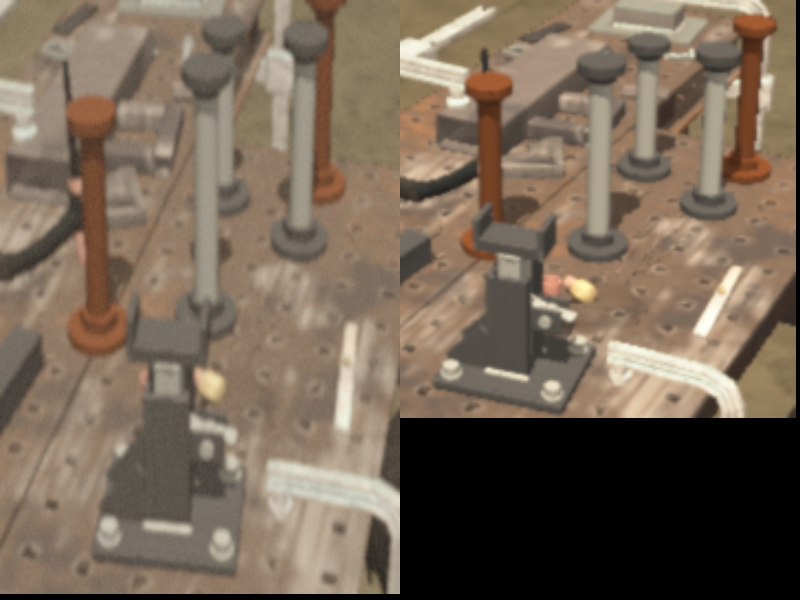

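Candidates for the rest: grey at scene (350,190) beside the stand, grey spares at (373,180) and (403,185), and brown look-alikes at (300,200) and (420,175). I choose the grey one at (350,190): its top rays from both cameras only meet at z=212, near (500,-170), so it is the tall rest and the post goes to 0.072. The tube is the bar at (215,305). Next I move in for an overhead view.

move_arm(
  commands=[
    [[0, 0, -40, 4], [0, 0, -40, 4], [15, -20, -30, 0], [22, -28, -20, 0], [23, -30, -20, 0], [23, -30, -20, 0], [23, -30, -20, 0], [23, -30, -12, 0], [23, -31, 0, 0], [23, -31, 0, 0], [23, -31, 0, 0], [23, -31, 0, 0]],
  ],
)

```text
t: 1.8
tcp_pos: [369.0, -323.2, 448.5]
tool_rot: [3.131, 0.246, 0.001]
wrist_force: [1.3, -0.4, -0.2]
gripper_width: 87.9
grasp_force: 0.0
```

move_arm(
  commands=[
    [[24, -31, 0, 0], [24, -31, 0, 0], [24, -31, 0, 0], [24, -31, 0, 0], [24, -31, 0, 0], [24, -31, 0, 0], [24, -31, 0, 0], [24, -31, 0, 0], [24, -31, 0, 0], [24, -31, 0, 0], [10, -20, 0, 0], [0, 0, 0, 0]],
  ],
)

```text
t: 2.8
tcp_pos: [564.3, 46.3, 447.7]
tool_rot: [-3.128, -0.26, 0.001]
wrist_force: [-0.8, -0.3, -0.5]
gripper_width: 88.0
grasp_force: 0.0
```

Run:
```python
from h import *
a,s=snap('wrist','w1.png')
print(s['t'],s['tcp_pos'],s['tool_rot'],s['wrist_force'])
for t in('stand','saddle','tall_rest','tube','pawl'): look('wrist',t,s)
np.save('s1.npy',np.r_[s['tcp_pos'],s['tool_rot']])
```

```text
2.8 [564.3035891   46.31588672 447.65407687] [-3.12754229e+00 -2.59781853e-01  5.23212178e-04] [-0.8319356  -0.29412839 -0.48953044]
wrist stand 0.87 [485.2  53.2  14.3] [309. 240.]
wrist stand 0.41 [665.3 104.3  28.8] [293. 111.]
wrist saddle 0.63 [467.1  51.7 141.4] [305. 280.]
wrist saddle 0.2 [ 507.1 -174.   147.6] [495. 280.]
wrist tall_rest 0.74 [ 507.1 -171.5  148.9] [493. 280.]
wrist tube 0.73 [667.3 102.7  26.9] [294. 110.]
```

View pics/w1.png

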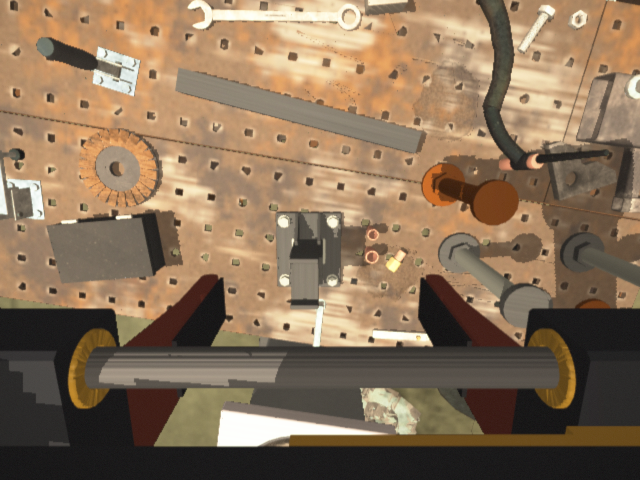

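Run:
```python
from h import *
v=np.load('s1.npy');s=dict(tcp_pos=v[:3],tool_rot=v[3:])
a=cv2.imread('pics/w1.png');cv2.imwrite('pics/c2.png',cv2.resize(a[200:320,265:355],None,fx=5,fy=5,interpolation=cv2.INTER_CUBIC))
r=lambda *x:print(x,ray('wrist',*x,s).round(1))
r(525,303,212);r(459,254,12)
for u,v_ in((180,69),(424,133),(418,153),(177,90)): r(u,v_,30)
for u,v_ in((278,212),(340,212),(342,287),(276,287)): r(u,v_,10)
```

```text
(525, 303, 212) [ 505.9 -178.2  212. ]
(459, 254, 12) [ 501.1 -179.2   12. ]
(180, 69, 30) [693.5 261.2  30. ]
(424, 133, 30) [667.  -79.7  30. ]
(418, 153, 30) [639.2 -77.6  30. ]
(177, 90, 30) [666.4 263.2  30. ]
(278, 212, 10) [519.4 106.8  10. ]
(340, 212, 10) [535.   14.2  10. ]
(342, 287, 10) [416.5 -10.3  10. ]
(276, 287, 10) [399.   93.3  10. ]
```

View pics/c2.png

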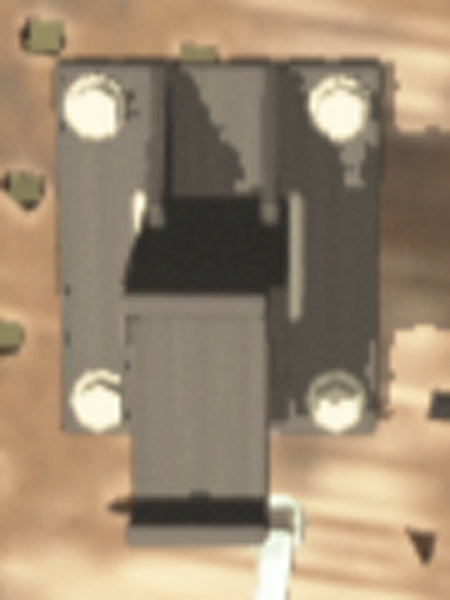

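Run:
```python
from h import *
v=np.load('s1.npy');s=dict(tcp_pos=v[:3],tool_rot=v[3:])
P=[ray('wrist',265+u/5,200+w/5,158,s) for u,w in((125,294),(266,294),(269,545),(128,545))]
for p in P: print(p.round(1))
print(np.mean(P,0),np.linalg.norm(P[0]-P[1]),np.linalg.norm(P[1]-P[2]))
x=P[0]+P[1]-P[2]-P[3];print('yaw',np.degrees(np.arctan2(x[1],x[0])))
B=np.array([[519.4,106.8],[535,14.2],[416.5,-10.3],[399,93.3]]);x=B[0]+B[1]-B[2]-B[3];print(B.mean(0),np.degrees(np.arctan2(x[1],x[0])))
Rm=R.from_rotvec(v[3:]).as_matrix();print(Rm.round(4))
print(Rm.T@(np.mean(P,0)-v[:3]))
```

```text
[495.8  72.7 158. ]
[501.2  40.4 158. ]
[439.2  29.5 158. ]
[433.5  62.9 158. ]
[467.422039    51.37509329 158.        ] 32.74007980832839 62.97920178371613
yaw 9.534999549990168
[467.475  51.   ] 9.037887946072471
[[ 9.863e-01  1.650e-01 -6.000e-04]
 [ 1.650e-01 -9.863e-01  3.200e-03]
 [-1.000e-04 -3.300e-03 -1.000e+00]]
[-94.70154598 -20.01920259 289.72739477]
```

move_arm(
  commands=[
    [[-30, -6, 20, 0], [-32, -7, 20, 0], [-33, -7, 20, 0], [0, 0, 38, 0], [0, 0, 40, 0], [0, 0, 40, 0], [0, 0, 40, 0], [0, 0, 35, 0], [0, 0, 25, 0], [0, 0, 15, 0], [0, 0, 8, 0], [0, 0, 5, 0]],
  ],
  claw=70,
)

```text
t: 4.1
tcp_pos: [466.6, 43.9, 141.5]
tool_rot: [3.132, 0.244, -0.001]
wrist_force: [-0.5, -0.5, -0.0]
gripper_width: 70.0
grasp_force: 0.0
```

move_arm(
  commands=[
    [[0, 0, 0, 0], [0, 0, 0, 0], [0, 0, 0, 0], [0, 0, 0, 0], [0, 0, 0, 0], [0, 0, 0, 0]],
  ],
  claw=28,
  squeeze=40,
)

```text
t: 4.6
tcp_pos: [466.7, 52.0, 143.2]
tool_rot: [-3.123, -0.253, -0.004]
wrist_force: [-5.0, 28.2, -1.9]
gripper_width: 33.9
grasp_force: 18.6
```

move_arm(
  commands=[
    [[0, 0, 0, 0], [0, 0, 0, 0], [0, 0, 0, 0]],
  ],
)

```text
t: 4.85
tcp_pos: [466.7, 52.0, 143.1]
tool_rot: [-3.123, -0.254, -0.004]
wrist_force: [-4.2, 18.8, -0.8]
gripper_width: 33.7
grasp_force: 40.0
```

move_arm(
  commands=[
    [[0, -3, 0, 0], [0, -3, 0, 0], [0, 0, 0, 0], [0, 0, 0, 0]],
  ],
)

```text
t: 5.18
tcp_pos: [466.7, 52.3, 142.9]
tool_rot: [-3.13, -0.248, -0.003]
wrist_force: [-0.8, 6.3, 4.2]
gripper_width: 33.9
grasp_force: 40.0
```

move_arm(
  commands=[
    [[0, -2, 0, 0], [0, 0, -6, 0], [0, 0, -10, 0], [0, 0, -10, 0], [0, 0, -10, 0], [0, 0, -10, 0], [0, 0, -10, 0], [0, 0, -10, 0], [0, 0, -8, 0], [0, 0, -4, 0], [0, 0, 0, 0], [0, 0, 0, 0]],
  ],
)

```text
t: 6.18
tcp_pos: [466.6, 52.4, 220.8]
tool_rot: [3.132, 0.245, 0.003]
wrist_force: [3.6, -1.2, 4.7]
gripper_width: 33.6
grasp_force: 40.0
```

Run:
```python
from h import *
a,s=snap('side')
for t in('saddle','pawl'): look('side',t)
print(s['wrist_force'],s['tcp_pos'])
cv2.imwrite('pics/c3.png',cv2.resize(a[180:380,260:420,::-1],None,fx=3,fy=3,interpolation=cv2.INTER_CUBIC))
```

```text
side saddle 0.9 [465.6  62.8 181.3] [333. 259.]
side pawl 0.6 [ 528.2 -364.    62.4] [363. 206.]
side pawl 0.59 [464.7  65.3 180.8] [333. 260.]
side pawl 0.44 [437.1  47.4  70.3] [353. 314.]
[ 3.57113401 -1.17261609  4.70038448] [466.61027068  52.37838966 220.79796839]
```

View pics/c3.png

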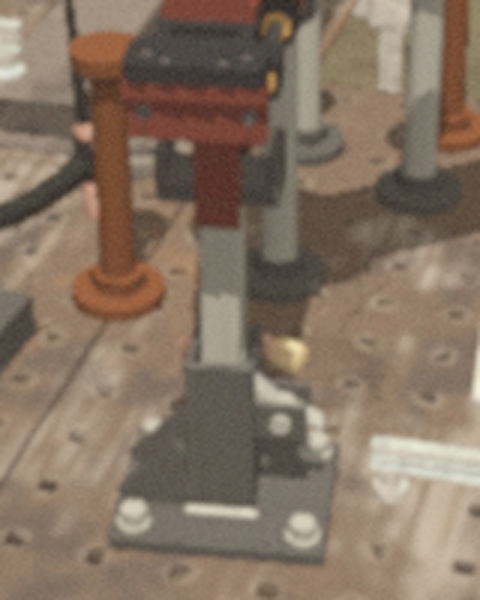

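The post came up with the gripper, the saddle just below the red fingers at crop (220,170). I'll lift about 5 mm more so the pawl clears.

move_arm(
  commands=[
    [[0, 0, -3, 0], [0, 0, -3, 0], [0, 0, 0, 0], [0, 0, 0, 0], [0, 0, 0, 0]],
  ],
)

```text
t: 6.75
tcp_pos: [466.6, 52.3, 225.7]
tool_rot: [3.132, 0.246, 0.003]
wrist_force: [8.4, -0.3, -4.4]
gripper_width: 33.4
grasp_force: 40.0
```

move_arm(
  commands=[
    [[0, 0, -1, 0], [0, 0, 0, 0], [0, 0, 0, 0], [0, 0, 0, 0], [0, 0, 2, 0], [0, 0, 2, 0], [0, 0, 2, 0], [0, 0, 2, 0], [0, 0, 1, 0], [0, 0, 0, 0], [0, 0, 0, 0]],
  ],
)

```text
t: 7.67
tcp_pos: [466.6, 52.4, 217.6]
tool_rot: [-3.132, -0.246, -0.003]
wrist_force: [8.5, -0.2, -4.6]
gripper_width: 33.5
grasp_force: 40.0
```

move_arm(
  commands=[
    [[0, 0, 1, 0], [0, 0, 1, 0], [0, 0, 1, 0], [0, 0, 1, 0], [0, 0, 0, 0], [0, 0, 0, 0]],
  ],
)

```text
t: 8.17
tcp_pos: [466.6, 52.4, 214.8]
tool_rot: [3.131, 0.246, 0.003]
wrist_force: [3.1, -2.2, 5.8]
gripper_width: 34.1
grasp_force: 40.0
```

move_arm(
  commands=[
    [[0, 0, 0, 0], [0, 0, 0, 0], [0, 0, 0, 0], [0, 0, 0, 0], [0, 0, -10, 0], [0, 0, -20, 0], [0, 0, -30, 0], [0, 0, 0, 0]],
  ],
  claw=70,
)

```text
t: 8.83
tcp_pos: [467.9, 53.7, 279.2]
tool_rot: [-3.132, -0.247, -0.011]
wrist_force: [0.9, -0.1, 0.8]
gripper_width: 70.0
grasp_force: 0.0
```

Run:
```python
from h import *
a,s=snap('side')
look('side','saddle');look('side','pawl')
print(s['joint_positions'].round(3),s['tcp_pos'],s['wrist_force'])
a2,_=snap('scene')
A=cv2.resize(a[170:370,280:400],None,fx=3,fy=3,interpolation=cv2.INTER_CUBIC);B=cv2.resize(a2[170:370,270:390],None,fx=3,fy=3,interpolation=cv2.INTER_CUBIC)
cv2.imwrite('pics/c4.png',np.hstack([A,B])[:,:,::-1])
```

```text
side saddle 0.58 [468.4  67.4 198.9] [330. 251.]
side saddle 0.28 [432.4  43.3  67.8] [357. 314.]
[ 0.262  0.143 -0.554  1.961  0.088  1.053 -1.744] [467.94827393  53.69066267 279.21409608] [ 0.85341487 -0.09357552  0.83335018]
```

View pics/c4.png

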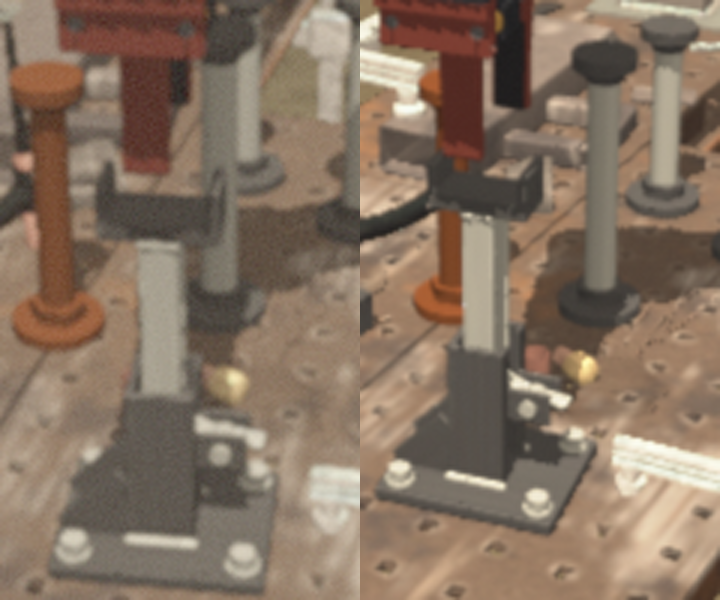

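The post stands by itself at the top seat: the saddle is free of the fingers at crop (160,210), and the pawl at (225,435) lies as it did at the start. Next is the tube.

move_arm(
  commands=[
    [[20, 0, 0, 6.9], [0, 0, 0, -6.9], [36, -1, 0, 0], [36, -1, 0, 0], [36, -1, 0, 0], [36, -1, 0, 0], [36, -1, 0, 0], [2, 0, 0, 6.9], [0, 0, 0, 6.9], [0, 0, 0, 6.9], [0, 0, 0, 6.9], [0, 0, 0, 6.9]],
  ],
)

```text
t: 10.03
tcp_pos: [663.7, 89.3, 272.2]
tool_rot: [3.061, -0.702, -0.005]
wrist_force: [0.3, 0.1, -0.1]
gripper_width: 70.1
grasp_force: 0.0
```

move_arm(
  commands=[
    [[0, 0, 0, 6.9], [0, 0, 0, 6.9], [0, 0, 0, 6.9], [0, 0, 0, 6.9], [0, 0, 0, 6.9], [0, 0, 0, 6.9], [0, 0, 0, 6.9], [0, 0, 0, 6.9], [0, 0, 0, 6.9], [0, 0, 0, 6.9], [0, 0, 0, 0], [0, 0, 0, 0]],
  ],
  claw=60,
)

```text
t: 11.03
tcp_pos: [661.2, 88.4, 262.6]
tool_rot: [2.343, -2.06, -0.024]
wrist_force: [-0.0, -0.1, -0.9]
gripper_width: 60.5
grasp_force: 0.0
```

Run:
```python
from h import *
a,s=snap('wrist','w2.png')
look('wrist','tube',s);print(s['t'],s['tcp_pos'],s['joint_positions'].round(2))
Rm=R.from_rotvec(s['tool_rot']).as_matrix();print(Rm.round(3))
np.save('s2.npy',np.r_[s['tcp_pos'],s['tool_rot']])
print(Rm.T@(np.array([666.5,91.8,30])-s['tcp_pos']))
```

```text
wrist tube 0.73 [665.8  58.7  28.5] [314. 184.]
11.0333 [661.22040566  88.39494477 262.63778959] [-0.68  0.54  0.67  1.57 -0.34  1.18 -2.95]
[[ 0.128 -0.991 -0.026]
 [-0.992 -0.128 -0.006]
 [ 0.003  0.026 -1.   ]]
[ -3.41748901 -11.79674769 232.39829426]
```

View pics/w2.png

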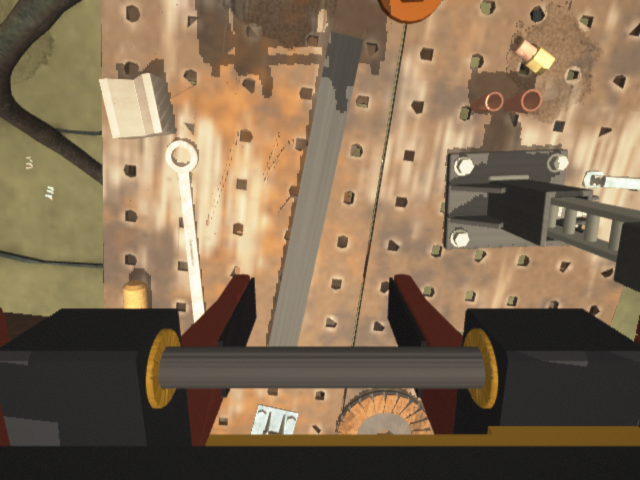

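Joint 7 reached its limit, because positive roll lowers it. I'll turn the other way, about -168°, to the equivalent grasp.

move_arm(
  commands=[
    [[0, 0, -5, -7], [0, 0, -5, -7], [0, 0, 0, -7], [0, 0, 0, -7], [0, 0, 0, -7], [0, 0, 0, -7], [0, 0, 0, -7], [0, 0, 0, -7], [0, 0, 0, -7], [0, 0, 0, -7], [0, 0, 0, -7], [0, 0, 0, -7]],
  ],
)

```text
t: 12.13
tcp_pos: [662.1, 87.2, 274.5]
tool_rot: [3.141, 0.043, -0.036]
wrist_force: [0.6, -0.6, -1.6]
gripper_width: 59.9
grasp_force: 0.0
```

move_arm(
  commands=[
    [[0, 0, 0, -7], [0, 0, 0, -7], [0, 0, 0, -7], [0, 0, 0, -7], [0, 0, 0, -7], [0, 0, 0, -7], [0, 0, 0, -7], [0, 0, 0, -7], [0, 0, 0, -7], [0, 0, 0, -7], [0, 0, 0, -7], [0, 0, 0, -7]],
  ],
)

```text
t: 13.13
tcp_pos: [662.1, 87.1, 275.1]
tool_rot: [-2.295, -2.124, 0.026]
wrist_force: [1.2, 0.5, 0.6]
gripper_width: 60.5
grasp_force: 0.0
```

move_arm(
  commands=[
    [[0, 0, 0, 0], [0, 0, 0, 0]],
  ],
)

```text
t: 13.3
tcp_pos: [662.2, 86.9, 274.8]
tool_rot: [-2.306, -2.112, 0.027]
wrist_force: [0.4, 0.7, -0.6]
gripper_width: 59.9
grasp_force: 0.0
```

```bash
cat > m.py <<'E'
from h import *
import sys
s=env.state();Rm=R.from_rotvec(s['tool_rot']).as_matrix();print(s['t'],s['tcp_pos'].round(1),s['joint_positions'].round(2));print(Rm.round(3))
print('xang',np.degrees(np.arctan2(Rm[1,0],Rm[0,0])))
print('move',(Rm.T@(np.array(list(map(float,sys.argv[1:4])))-s['tcp_pos'])).round(1))
E
python3 m.py 666.5 91.8 29
python3 - <<'E'
from h import *
a,s=snap('wrist');look('wrist','tube',s)
v=np.load('s2.npy');q=dict(tcp_pos=v[:3],tool_rot=v[3:])
for u,w in((331,33),(363,37),(298,346),(269,346)): print(ray('wrist',u,w,30,q).round(1))
E
```

```text
13.3 [662.2  86.9 274.8] [-0.23  0.46  0.01  1.53 -0.01  1.18 -0.3 ]
[[ 0.088  0.996 -0.022]
 [ 0.996 -0.088 -0.001]
 [-0.003 -0.022 -1.   ]]
xang 84.95999521558664
move [  6.    9.4 245.7]
wrist tube 0.96 [668.7 129.5  26.9] [330. 168.]
[668.1 -73.3  30. ]
[639.8 -74.   30. ]
[662.4 231.3  30. ]
[693.  234.8  30. ]
```

move_arm(
  commands=[
    [[3, 5, 25, 0], [3, 4.5, 38, 0], [0, 0, 38, 0], [0, 0, 38, 0], [0, 0, 38, 0], [0, 0, 30, 0], [0, 0, 18, 0], [0, 0, 10, 0], [0, 0, 6, 0], [0, 0, 4, 0], [0, 0, 0, 0], [0, 0, 0, 0]],
  ],
)

```text
t: 14.4
tcp_pos: [667.4, 92.0, 30.3]
tool_rot: [-2.305, -2.116, 0.027]
wrist_force: [-0.4, 0.3, 0.1]
gripper_width: 60.3
grasp_force: 0.0
```

move_arm(
  commands=[
    [[0, 0, 0, 0], [0, 0, 0, 0], [0, 0, 0, 0], [0, 0, 0, 0], [0, 0, 0, 0], [0, 0, 0, 0]],
  ],
  claw=24,
  squeeze=50,
)

```text
t: 14.9
tcp_pos: [666.9, 91.9, 29.4]
tool_rot: [-2.304, -2.117, 0.029]
wrist_force: [0.5, -0.4, 1.3]
gripper_width: 30.0
grasp_force: 49.8
```

move_arm(
  commands=[
    [[0, 0, -8, 0], [0, 0, -20, 0], [0, 0, -30, 0], [0, 0, -35, 0], [0, 0, -35, 0], [0, 0, -35, 0], [0, 0, -35, 0], [0, 0, -35, 0], [0, 0, -27, -5], [0, 0, -10, -5], [0, 0, 0, -4.5], [0, 0, 0, 0]],
  ],
)

```text
t: 15.9
tcp_pos: [672.1, 92.5, 299.3]
tool_rot: [-2.013, -2.39, 0.028]
wrist_force: [-0.8, 0.8, -6.3]
gripper_width: 30.0
grasp_force: 49.7
```

```bash
python3 m.py 486 -62.2 300
python3 - <<'E'
from h import *
s=env.state();print(s['wrist_force'],s['moment'],s['gripper_width'])
E
```

```text
15.9 [672.1  92.5 299.3] [-0.21  0.46 -0.03  1.46  0.01  1.24 -0.07]
[[-0.17   0.985 -0.024]
 [ 0.985  0.17  -0.003]
 [ 0.001 -0.024 -1.   ]]
xang 99.79624323878078
move [-120.7 -209.7    4.2]
[-0.81530803  0.78029803 -6.26555239] [ 0.00751087 -0.10561504  0.01626795] 29.99841599109864
```

move_arm(
  commands=[
    [[-5, -10, 0, 0], [-12, -20, 0, 0], [-15, -26, 0, 0], [-15, -26, 0, 0], [-15, -26, 0, 0], [-15, -26, 0, 0], [-15, -26, 0, 0], [-14, -25, 0, 0], [-10, -16, 0, 0], [-5, -9, 0, 0], [0, 0, 0, 0], [0, 0, 0, 0]],
  ],
)

```text
t: 16.9
tcp_pos: [486.0, -61.3, 303.4]
tool_rot: [-2.018, -2.386, 0.027]
wrist_force: [0.9, -0.5, -5.8]
gripper_width: 29.9
grasp_force: 49.7
```

```bash
python3 m.py 486 -62.2 250
python3 - <<'E'
from h import *
a,s=snap('scene');b,_=snap('side')
look('side','tube');look('scene','tube')
A=cv2.resize(b[140:370,250:440],(400,484));B=cv2.resize(a[140:370,250:440],(400,484))
cv2.imwrite('pics/c5.png',np.hstack([A,B])[:,:,::-1])
print(s['wrist_force'],s['moment'])
E
```

```text
16.9 [486.  -61.3 303.4] [-0.02  0.13  0.02  1.9   0.    1.13  0.16]
[[-0.166  0.986 -0.024]
 [ 0.986  0.166 -0.002]
 [ 0.002 -0.024 -1.   ]]
xang 99.57045887404561
move [-0.9  1.1 53.4]
side tube 0.92 [471.2  41.3 304.7] [332. 180.]
scene tube 0.6 [465.9  23.2 301.4] [319. 181.]
scene tube 0.37 [ 495.2 -167.6  107.7] [349. 233.]
[ 0.91732209 -0.45792555 -5.75109776] [ 0.02066274 -0.16159093 -0.01280724]
```

View pics/c5.png

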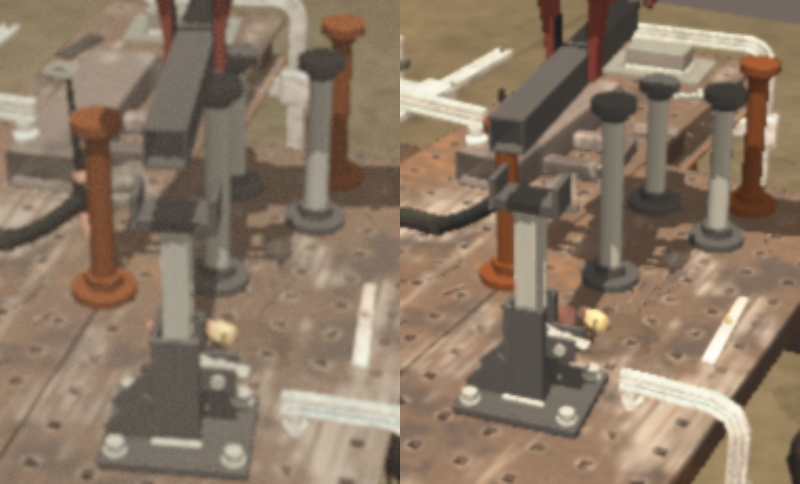

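The tube hangs over the saddle, its near end at crop (165,150), in line with the saddle at (178,205) and the rest at (220,90). Now I lower it.

move_arm(
  commands=[
    [[0, 1, 10, 0], [-1, 0, 12, 0], [0, 0, 12, 0], [0, 0, 9, 0], [0, 0, 6, 0], [0, 0, 4, 0], [0, 0, 3, 0], [0, 0, 2, 0], [0, 0, 0, 0], [0, 0, 0, 0]],
  ],
)

```text
t: 17.93
tcp_pos: [486.0, -62.8, 246.0]
tool_rot: [-2.017, -2.388, 0.027]
wrist_force: [-0.7, -0.7, -6.5]
gripper_width: 30.0
grasp_force: 49.7
```

move_arm(
  commands=[
    [[0, 0, 1, 0], [0, 0, 1, 0], [0, 0, 1, 0], [0, 0, 0, 0], [0, 0, 0, 0]],
  ],
)

```text
t: 18.35
tcp_pos: [485.7, -62.8, 242.7]
tool_rot: [-2.016, -2.388, 0.027]
wrist_force: [0.1, 0.8, -5.5]
gripper_width: 29.9
grasp_force: 49.7
```

move_arm(
  commands=[
    [[0, 0, 0.5, 0], [0, 0, 0.5, 0], [0, 0, 0.5, 0], [0, 0, 0, 0], [0, 0, 0, 0], [0, 0, 0, 0]],
  ],
)

```text
t: 18.85
tcp_pos: [485.7, -62.8, 241.3]
tool_rot: [-2.016, -2.388, 0.027]
wrist_force: [-0.9, 0.9, -3.4]
gripper_width: 29.9
grasp_force: 49.8
```

move_arm(
  commands=[
    [[0, 0, 0.5, 0], [0, 0, 0.5, 0], [0, 0, 0, 0], [0, 0, 0, 0], [0, 0, 0, 0]],
  ],
)

```text
t: 19.27
tcp_pos: [485.8, -62.7, 241.1]
tool_rot: [-2.017, -2.388, 0.026]
wrist_force: [-5.5, 1.4, 5.4]
gripper_width: 29.6
grasp_force: 49.8
```

Run:
```python
from h import *
s=env.state();print(s['tcp_pos'],s['wrist_force'],s['moment'],R.from_rotvec(s['tool_rot']).as_matrix().round(4))
```

```text
[485.76799206 -62.72841242 241.05759324] [-5.54129266  1.38746465  5.38767274] [-0.03784315  0.7644755  -0.1330231 ] [[-0.1674  0.9856 -0.023 ]
 [ 0.9859  0.1674 -0.0027]
 [ 0.0012 -0.0231 -0.9997]]
```

The tube is resting on both, and the height of 241.1 matches what I expected. Releasing gently.

move_arm(
  commands=[
    [[0, 0, 0, 0], [0, 0, 0, 0], [0, 0, 0, 0]],
  ],
  squeeze=5,
)

```text
t: 19.52
tcp_pos: [485.8, -62.8, 241.0]
tool_rot: [-2.017, -2.388, 0.027]
wrist_force: [-4.7, 0.4, 5.4]
gripper_width: 30.1
grasp_force: 5.0
```

move_arm(
  commands=[
    [[0, 0, 0, 0], [0, 0, 0, 0], [0, 0, 0, 0], [0, 0, 0, 0], [0, 0, -5, 0], [0, 0, -15, 0], [0, 0, -30, 0], [0, 0, -30, 0], [0, 0, -30, 0], [0, 0, -30, 0], [0, 0, 0, 0], [0, 0, 0, 0]],
  ],
  claw=60,
)

```text
t: 20.52
tcp_pos: [489.9, -62.5, 382.1]
tool_rot: [-2.019, -2.39, 0.023]
wrist_force: [-1.5, -0.1, -0.3]
gripper_width: 59.8
grasp_force: 0.0
```

Run:
```python
from h import *
a,s=snap('scene');b,_=snap('side')
look('side','tube');look('scene','tube')
A=cv2.resize(b[140:370,250:440],(400,484));B=cv2.resize(a[140:370,250:440],(400,484))
cv2.imwrite('pics/c6.png',np.hstack([A,B])[:,:,::-1])
print(s['tcp_pos'],s['wrist_force'])
# predicted tube corner pixels
m=np.array([486,-62.5]);d=np.array([-.165,.986]);n=np.array([.986,.165])
for c,o in(('side',0),('scene',400)):
  for e in(170,-170):
    for q in(-15,15):
      p=proj(c,np.r_[m+d*e+n*q,242]);print(c,e,q,o+(p-[250,140])*[400/190,484/230])
```

```text
side tube 0.93 [472.2  12.4 242.2] [338. 209.]
scene tube 0.93 [468.5  -6.6 240.5] [325. 206.]
[489.88365553 -62.45841322 382.12372724] [-1.53274697 -0.05424964 -0.28777271]
side 170 -15 [187.11262826 208.47427759]
side 170 15 [143.70527897 206.11349184]
side -170 -15 [234.24556984  28.30527014]
side -170 15 [201.90827984  27.19905166]
scene 170 -15 [522.22675718 590.43233597]
scene 170 15 [487.85889876 585.13090712]
scene -170 -15 [636.35809758 456.0370747 ]
scene -170 15 [608.80090796 452.82154079]
```

View pics/c6.png

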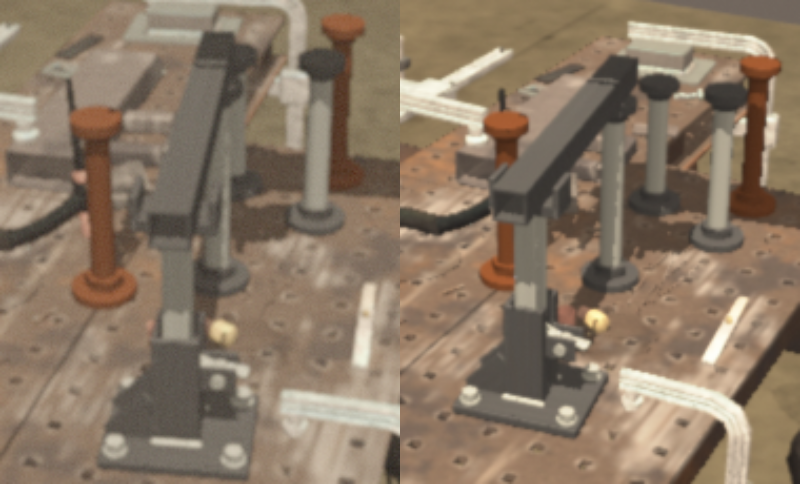

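The tube lies on the saddle (near end at crop (172,215)) and on the rest (far end at (218,45)). The corners match the predicted level pose, the post is up and the arm is clear.

```bash
python3 -c "
from rig import env
print(env.job_done())"
```

```text
the job is handed in; nothing more can be done
None
```

The job is handed in, with no verdict returned: the post is seated on the pawl at 0.072 m, and the tube lies level on the saddle, between its lips, and on the tall rest (212 mm).

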